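# Draw the screwdriver from the leaning stand and clamp it in the crank vise

## Robot

A 6-joint arm with a two-finger parallel gripper is mounted at the origin on a cart in front of the work surface, level with it; the furniture and walls round the work are solid. World frame = base frame: x ahead of the robot, y to its left, z up, the work surface at z = 0. Lengths are in m, angles in degrees, forces in N, time in s.
With the tool pointing down it reaches from about 0.4 to 0.825 m from the base axis. Payload 7 kg.
Tool frame: the origin (TCP) lies midway between the tips of the shut fingers; the grasp point (between the pads) lies r.grip_depth behind it (r.grip_depth is the distance from the TCP to the grasp point, in m); z points along the fingers, y is the line along which they close (so a half turn about z gives the same grasp; the last joint's range is limited). The gripper opens to 88 mm and grips with 3 to 60 N. Pads are 19 mm wide; open, the fingers measure 130 mm over their backs; the gripper's body (78 mm by 193 mm) begins 47 mm behind the grasp point.
Start: joints at [83.887, 20.546, 0.682, 0, -70.136, -16.507], TCP at [0.26, 0.623, 0.227] pointing down, gripper open.
Joint ranges: [-176.03, 176.03], [-82.01, 121.73], [-58.28, 71.71], [-173.87, 95.51], [-174.79, -0.11], [-173.66, 173.66]. Speed limits (degrees/s): [136.94, 136.94, 172.46, 180, 180, 180].

## Interface

Orientations are given as [roll, pitch, yaw] about the fixed x, y, z axes, in that order (R = Rz(yaw) Ry(pitch) Rx(roll)).
In Python, from plant import r gives the robot as it stands.
- The arm moves only by the tool drive_effector, called after ">>>" by a JSON object that holds its "fn" and its "kwargs", one argument or row to a line. Schema: {"type":"object","properties":{"motion":{"type":"array","items":{"type":"array","prefixItems":[{"type":"array","items":{"type":"number"},"minItems":3,"maxItems":3},{"type":"array","items":{"type":"number"},"minItems":3,"maxItems":3}],"minItems":2,"maxItems":2},"minItems":1,"maxItems":12},"finger_gap":{"type":"number"},"squeeze":{"type":"number"},"only":{"type":"string"},"quiet":{"type":"boolean"},"lines":{"type":"string"}},"required":["motion"],"additionalProperties":false}. motion is a list of rows, 1 to 12 of them, each written [[dx, dy, dz], [rx, ry, rz]]: dx, dy, dz in m, then a rotation vector rx, ry, rz in degrees; each row is the pose to reach, as a shift and turn from the pose commanded when the call began, along the tool's axes at that moment; what a row does not reach only later rows make up. A row lasts 1/12 s, in which the tool goes at most 0.0417 m and 7.16 degrees, less where a joint would pass 70% of its speed; a pose out of reach is approached as far as the arm can. finger_gap is the finger opening in m, set as the call begins (left out keeps the last). The fingers move at their own pace and stop on an object; squeeze is the grip in N (left out, the last holds). Time passes only in rows, so rows that do not move let the fingers close. The tool returns the time, the measured TCP pose, the force, the opening and the grip force at its end. only (a regular expression) keeps the lines of the reply that match it, lines (a string "A,B") keeps lines A to B, and quiet returns only ok. Input that does not fit is refused with a message, and nothing moves.
- r.get_state(): the state, without advancing time (a new reading comes with each control period).
- r.capture(name): name is "scene" or "top"; returns a dict with "frame" (384x512x3 uint8, red, green, blue), "z_map" (384x512 float32, m along the optical axis (not along the pixel's ray), 0 where there is no reading), "fx", "fy", "cx", "cy" (pixels), "cam_to_world" (4x4, takes a point from camera to world coordinates). Camera axes: x right, y down, z forward; pixel columns grow to the right and rows downward; lengths in m; the calibration is good to about 2 mm. A picture is of the moment at which its call begins.
- r.close_job(): hands the job in; it is judged then, once.
The state is a dict: "time_s": time; "joints": joint angles; "qd": joint speeds; "joint_torque": joint torques, N m; "tcp_pos": TCP position; "eef_rot": TCP orientation; "contact_force": force on the tool from outside, world axes, zero at the start; "moment": the same for the moment, N m; "gripper_width": finger opening in m; "gripper_force": force on a finger pad.
Only numpy, scipy, OpenCV 4.12 (cv2) and the standard library are available. Lean on these libraries where they do the work, as an engineer would, in place of code of your own. Each camera call takes 0.05 s, during which the arm holds its last target. There are 200 camera calls.

## Task

The screwdriver's blade tip is to be dressed with a file. Draw the screwdriver out of the leaning wooden tool stand, lay it level in the open jaws of the small vise so that its handle lies along the jaws on the vise bed, and let go of it; then turn the crank until the jaw grips the handle firmly. Leave the needle tool and the trimming tool in their holes and do not disturb the tub and the wooden rib.

Things in the scene. Friction and masses are not known exactly. Their poses are not given: they have to be found in the camera images.
- screwdriver: Screwdriver, middle hole of the stand, handle up; 190 mm, 70 g. Body y runs along it to the handle end; centre line at body x = 0, z = +13 mm. Along y: blade tip -95 mm; blade rod 7 mm thick up to 0; fat handle 26 mm thick from 0 to +95 mm; centre of mass +43 mm. At the start y points up along the stand's lean. Loose in its hole. May lie in the vise either way round.
- driver_handle (a point): Point on the centre line of the screwdriver's handle, at body y = +45 mm (about mid-handle and centre of mass).
- driver_tip (a point): Tip of the screwdriver's blade, on the centre line.
- tool_stand: Fixed wooden stand, base board 130 x 244 x 12 mm, block with 3 blind holes in a row along stand y, 75 mm apart, 60 mm deep, leaning 0.70 rad (40 deg) from vertical towards stand +x. Middle: screwdriver (35 mm of bare blade, then the handle, stand out); -y hole: needle tool; +y hole: ribbon trimming tool. Origin on the table under the block. A straight 60 mm pull along the hole frees a tool.
- stand_mouth (a point): Centre of the middle hole's mouth, about 81 mm above the table. Axes as the stand's.
- vise: Fixed vise, origin on the table. Vise x points from the crank (robot's side) to the fixed jaw; work lies along vise y. Jaws and bed 44 mm wide in y (foot 64 mm, 12 mm high); bed 50 mm, jaw tops 85 mm high. Fixed jaw face at x = +25 mm, moving face at -21 mm + 3.82 mm per rad of crank (46 mm open at 0). Until clamped a laid tool must balance on the bed.
- jaw_gap (a point): Middle of the bed between the jaws, on the bed's surface, at vise x = +2 mm, y = 0, height 50 mm. Axes as the vise's. The handle lying on the bed has its centre line 13 mm above this.
- crank (a joint): Crank angle (rad): 0 open to 7.6 stop, start 0 to 1.5. Growing = clockwise seen from the robot = closing, 24 mm of jaw travel a turn. At 0 the arm points straight up, at 1.57 to vise -y (right). Needs about 4 N at the grip, 7 N when clamping; stays where left. The jaw meets the screwdriver's handle at about 5.2; going on to the stop is safe.
- crank_axis (a point): Point on the crank's axis, 70 mm above the table, at vise x = -178 mm (level with crank_grip).
- crank_grip (a point): On the centre line of the crank's wooden grip, 25 mm inside its free end. The grip is a round bar 19 mm thick, 64 mm long, parallel to vise x, turning freely on its own pin; it circles the axis at 40 mm radius (30 to 110 mm high). Its other end, at the crank arm (14 mm wide), is 39 mm nearer to the vise; the hub on the axis is 20 mm thick.
- vise_pad (a joint): How far the moving jaw's steel face plate is pushed back into the jaw against its spring (m), 0 to 0.012; 2.5 N per mm. It reads 0 while nothing is clamped and grows 3.8 mm per rad of cranking once the handle is held between the jaws.
- needle_tool: Needle tool, 11 x 158 mm, slim wooden handle down, needle up, loose in the stand's hole at its -y end. Leave alone.
- loop_tool_1: Ribbon trimming tool, 14 x 162 mm, wooden handle down, wire loop up, loose in the stand's hole at its +y end. Leave alone.
- slip_tub_1: Round plastic tub, 88 mm across, 66 mm high, standing loose on the table. Leave alone. Origin: centre of the underside.
- wooden_rib: Flat wooden throwing rib, 55 x 99 x 6 mm, lying loose on the table. Leave alone. Origin: centre of the underside.

How it is judged:
By the outcome, as a careful person would: the job done as asked, in the order asked, and still so for the second after the job is handed in, with the robot touching nothing.
It also fails if it takes over 61 s, if anything falls off the work surface, if the arm or the gripper's body presses on something with over 40 N, if the wrist force passes 120 N, or if a joint passes its speed limit or range.

## Working session

There is one attempt and no reset: what is moved stays moved. The work goes in short steps, Python scripts to look and compute and a tool call to move; the robot and the scene stay as the last step left them, time stands still between calls to the robot, and variables do not carry over. Pictures are saved under pics/ and viewed, at most 10 in all, crops included, and the job is handed in when it is done.

```bash
ls; mkdir -p pics
```

Run:
```python
from plant import r
import cv2,numpy as np
print(r.get_state(), r.grip_depth)
for n in("scene","top"):
    c=r.capture(n); cv2.imwrite(f"pics/{n}0.png",cv2.resize(c["frame"][:,:,::-1],(800,600),interpolation=cv2.INTER_CUBIC)); np.savez(f"pics/{n}0.npz",**c)
    print(n,c["fx"],c["cx"],c["cy"],np.round(c["cam_to_world"],3).tolist())
```

```text
pics
plant.py
{'time_s': 0.0, 'joints': array([ 8.38876666e+01,  2.05917764e+01,  6.35526937e-01, -2.06354716e-02,
       -7.01355246e+01, -1.65081776e+01]), 'qd': array([ 0.03676227,  0.03735972,  0.05721294, -0.03348691, -0.0401624 ,
       -0.05346999]), 'joint_torque': array([-1.04899147e-03, -5.82726359e+01,  2.93049645e+01,  6.99740946e+00,
        6.91365130e-03, -1.60767645e-04]), 'tcp_pos': array([0.25944386, 0.62263501, 0.22563053]), 'eef_rot': array([ 1.79906496e+02, -7.48127199e-03, -2.26275324e+01]), 'contact_force': array([0.21216685, 0.1402254 , 0.08039487]), 'moment': array([0.00459352, 0.07370824, 0.05544452]), 'gripper_force': 0.0, 'gripper_width': 0.08754004721676731} 0.0188
scene 356.4467605778611 257.59106690732636 194.46256307813888 [[0.879, -0.339, 0.334, 0.325], [-0.476, -0.609, 0.635, -0.608], [-0.012, -0.717, -0.697, 0.701], [0.0, 0.0, 0.0, 1.0]]
top 412.8886798352672 253.33142898614093 189.6275031097119 [[0.031, -0.996, 0.08, 0.536], [-1.0, -0.031, -0.003, -0.054], [0.005, -0.08, -0.997, 0.977], [0.0, 0.0, 0.0, 1.0]]
```
View pics/scene0.png

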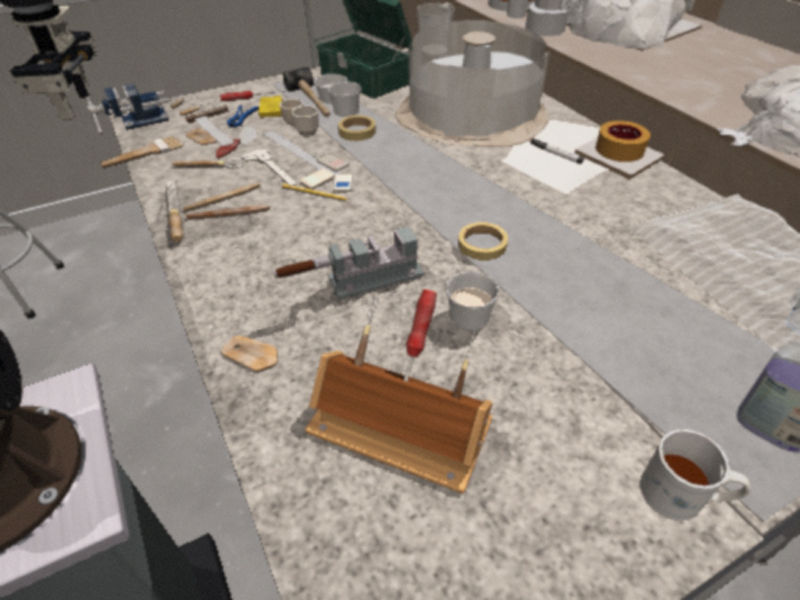

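View pics/top0.png

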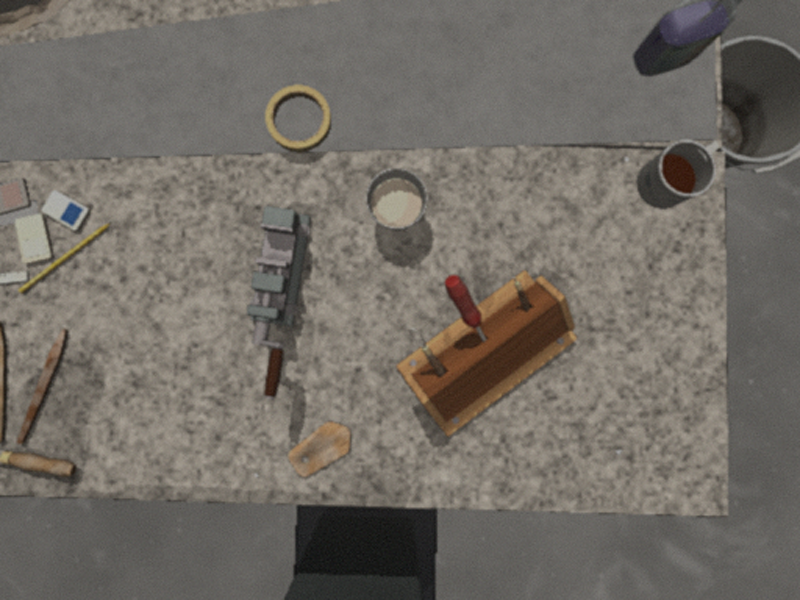

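The scene view shows the vise at (370,265), its crank grip at (295,268), and the red screwdriver from (428,292) to (405,375). In the top view the vise runs from (280,215) to (265,330), the grip is at (273,372), and the screwdriver runs from (455,283) to (485,340). I'll enlarge both next.

Create h.py:
```python
import numpy as np,cv2
from scipy.spatial.transform import Rotation as R
def load(n): return dict(np.load(f"pics/{n}.npz"))
def ray(c,u,v):
    T=c["cam_to_world"]; d=np.array([(u-c["cx"])/c["fx"],(v-c["cy"])/c["fy"],1.0]); return T[:3,3],T[:3,:3]@d
def dep(c,u,v,w=1):
    p,d=ray(c,u,v); z=c["z_map"][int(round(v))-w:int(round(v))+w+1,int(round(u))-w:int(round(u))+w+1]; z=z[z>0]
    return p+d*np.median(z)
def tri(ca,a,cb,b):
    p,d=ray(ca,*a);q,e=ray(cb,*b)
    s=np.linalg.lstsq(np.c_[d,-e],q-p,rcond=None)[0]; A=p+d*s[0];B=q+e*s[1]
    return (A+B)/2,np.linalg.norm(A-B)
def cloud(c):
    v,u=np.mgrid[:384,:512]; z=c["z_map"]; P=np.stack([(u-c["cx"])/c["fx"]*z,(v-c["cy"])/c["fy"]*z,z],-1)
    T=c["cam_to_world"]; return P@T[:3,:3].T+T[:3,3]
def crop(c,x0,y0,w,h,k,f):
    cv2.imwrite(f,cv2.resize(c["frame"][y0:y0+h,x0:x0+w,::-1],(w*k,h*k),interpolation=cv2.INTER_CUBIC))
```

Run:
```python
from h import *
s,t=load("scene0"),load("top0")
crop(s,170,135,160,120,5,"pics/sc1.png")   # u=170+x/5, v=135+y/5
crop(t,150,125,200,150,4,"pics/tc1.png")
for n,c in(("s",s),("t",t)):
    P=cloud(c); hsv=cv2.cvtColor(c["frame"],cv2.COLOR_RGB2HSV)
    m=((hsv[...,0]<8)|(hsv[...,0]>172))&(hsv[...,1]>150)&(hsv[...,2]>70)
    m&=(c["z_map"]>0)&(abs(P[...,1]+.1)<.25)&(P[...,0]>.4)&(P[...,0]<.8)&(P[...,2]>.05)
    k,l,st,ce=cv2.connectedComponentsWithStats(m.astype(np.uint8))
    for i in range(1,k):
        if st[i,4]>30:
            q=P[l==i]; mu=q.mean(0); e=np.linalg.svd(q-mu)[2][0] if len(q)<3000 else 0
            print(n,st[i],mu.round(4),np.round(e,3),np.percentile((q-mu)@e,[1,99]).round(3))
```

```text
s [267 186  10  16 109] [ 0.6067 -0.1378  0.1705] [-0.526 -0.466 -0.711] [-0.017  0.017]
s [265 203  10  11  55] [ 0.593  -0.1523  0.1465] [-0.938  0.3   -0.172] [-0.011  0.01 ]
s [261 214  10  13 106] [ 0.5773 -0.1626  0.1278] [-0.523 -0.406 -0.749] [-0.013  0.015]
t [285 177  13  15  96] [ 0.6157 -0.128   0.1774] [-0.799 -0.515 -0.309] [-0.012  0.019]
t [298 199   9  10  46] [ 0.5777 -0.159   0.1306] [-0.763  0.167 -0.625] [-0.011  0.01 ]
```

View pics/sc1.png

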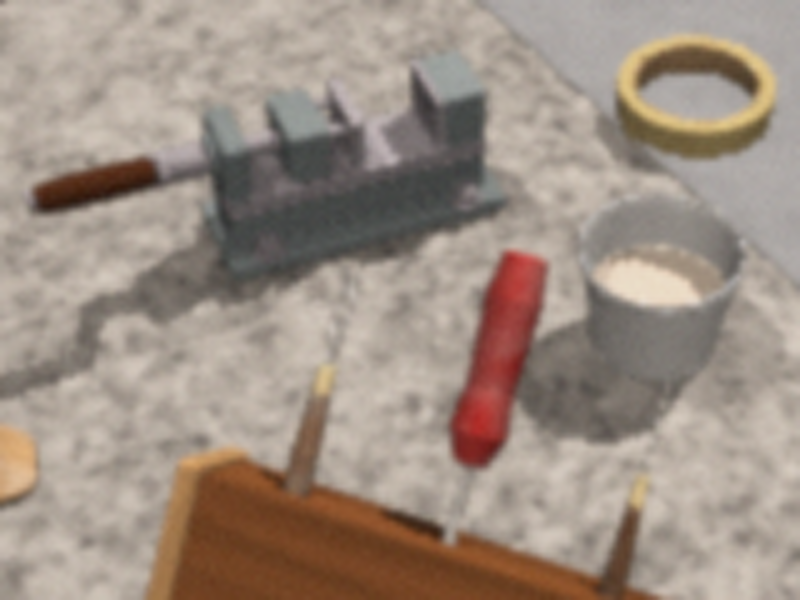

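View pics/tc1.png

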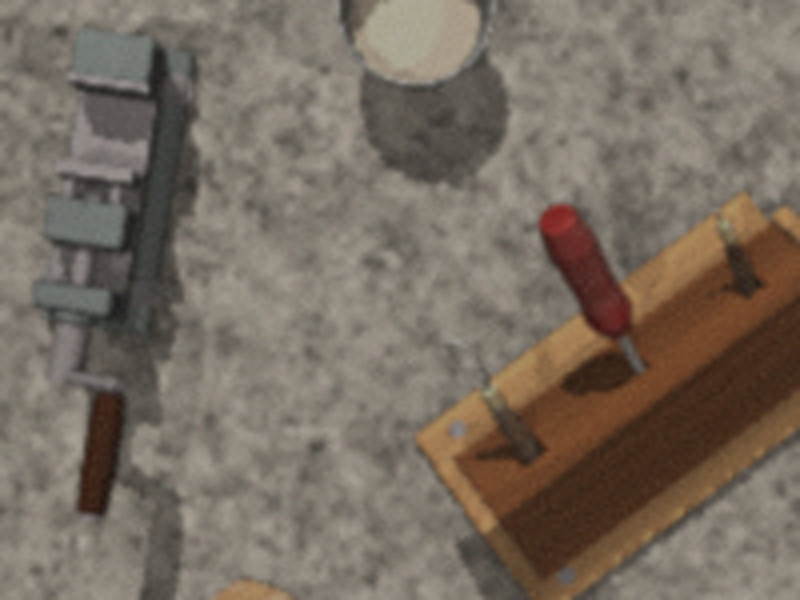

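The crops are clear. In the scene crop the blade enters the mouth at (450,540) and the handle's lower end is at (473,465). The grip's free end is at (38,193). In the top crop the mouth is at (641,372), the cap at (561,222), the grip end at (92,510), and the fixed jaw top spans (78,32) to (152,88). I'll triangulate these.

Run:
```python
from h import *
s,t=load("scene0"),load("top0")
S=lambda x,y:(170+(x+.5)/5-.5,135+(y+.5)/5-.5); T=lambda x,y:(150+(x+.5)/4-.5,125+(y+.5)/4-.5)
for n,a,b in [("mouth",(450,540),(641,372)),("hjunc",(474,463),(622,335)),("gripend",(37,196),(92,511)),("gripin",(155,172),(110,393)),
 ("J-+",(413,67),(73,72)),("J++",(453,52),(78,32)),("J+-",(485,95),(156,35)),("J--",(443,105),(151,82)),
 ("needlemouth",(299,490),(535,455)),("loopmouth",(615,592),(745,290))]:
    p,e=tri(s,S(*a),t,T(*b)); print(n,p.round(4),round(e,4))
# axis of the driver: plane(scene) x plane(top)
def pl(c,a,b):
    o,d1=ray(c,*a);_,d2=ray(c,*b); n=np.cross(d1,d2); n/=np.linalg.norm(n); return n,n@o
n1,c1=pl(s,S(525,262),S(450,540)); n2,c2=pl(t,T(560,222),T(641,372))
d=np.cross(n1,n2); d/=np.linalg.norm(d); d*=np.sign(d[2]); p=np.linalg.lstsq(np.array([n1,n2,d]),np.array([c1,c2,0]),rcond=None)[0]
for z in(.081,.1,.1754): q=p+d*(z-p[2])/d[2]; print("axis",z,q.round(4))
print("dir",d.round(3),"lean",np.degrees(np.arccos(d[2])),"az",np.degrees(np.arctan2(d[1],d[0])))
for n,c in(("s",s),("t",t)):
    P=cloud(c).reshape(-1,3); P=P[(P[:,0]>.38)&(P[:,0]<.8)&(P[:,1]>.0)&(P[:,1]<.22)]
    for lo,hi in((.078,.092),(.044,.056),(.006,.016)):
        q=P[(P[:,2]>lo)&(P[:,2]<hi)][:,:2]
        print(n,lo,len(q),np.median(q,0).round(3),[np.round(x,4) for x in cv2.minAreaRect(q.astype(np.float32)*1000)])
    col=c["frame"].reshape(-1,3)
```

```text
mouth [ 0.5522 -0.1806  0.0844] 0.0019
hjunc [ 0.5713 -0.1667  0.1107] 0.0029
gripend [0.4687 0.1096 0.0986] 0.001
gripin [0.5311 0.1038 0.0934] 0.0006
J-+ [0.7042 0.1356 0.0786] 0.0047
J++ [0.7272 0.1324 0.0827] 0.0016
J+- [0.7263 0.0905 0.0802] 0.0041
J-- [0.6998 0.0917 0.0823] 0.0039
needlemouth [ 0.506  -0.1244  0.086 ] 0.0019
loopmouth [ 0.5996 -0.2372  0.0824] 0.0047
axis 0.081 [ 0.5535 -0.1795  0.081 ]
axis 0.1 [ 0.5669 -0.169   0.1   ]
axis 0.1754 [ 0.6199 -0.1273  0.1754]
dir [0.525 0.412 0.745] lean 41.825520298026056 az 38.13878161024824
s 0.078 413 [0.627 0.117] [array([595.2555, 120.3189]), array([ 54.4124, 263.85  ]), np.float64(86.678)]
s 0.044 349 [0.657 0.106] [array([647.5705, 117.5948]), array([ 45.6076, 153.1213]), np.float64(83.3424)]
s 0.006 499 [0.587 0.088] [array([549.774 ,  94.8023]), array([366.3868, 114.9501]), np.float64(12.5647)]
t 0.078 916 [0.63  0.122] [array([632.8381, 121.5065]), array([ 44.539 , 194.3782]), np.float64(83.182)]
t 0.044 582 [0.668 0.115] [array([650.4687, 119.5497]), array([ 44.5721, 153.8653]), np.float64(83.0675)]
t 0.006 784 [0.572 0.083] [array([588.3043, 100.7091]), array([422.4511, 210.2429]), np.float64(3.2414)]
```

Add to h.py:
```python
from plant import r
def unit(az,el=0): a,e=np.radians([az,el]); return np.array([np.cos(a)*np.cos(e),np.sin(a)*np.cos(e),np.sin(e)])
def frame(z,y): # tool rotation from z and approx y
    z=z/np.linalg.norm(z); y=y-z*(y@z); y/=np.linalg.norm(y); return np.c_[np.cross(y,z),y,z]
def togo(g,M):  # grasp point target, rotation -> row in current tool axes
    s=r.get_state(); C=R.from_euler("xyz",s["eef_rot"],degrees=True).as_matrix()
    p=np.array(g)+M[:,2]*r.grip_depth-s["tcp_pos"]
    print(round(s["time_s"],2),"row",(C.T@p).round(4),R.from_matrix(C.T@M).as_rotvec(degrees=True).round(1),"dist",round(np.linalg.norm(p),3),"grasp now",(s["tcp_pos"]-C[:,2]*r.grip_depth).round(4))
AZ,LEAN=39.,40.; D=unit(AZ,90-LEAN)
VX=unit(-6.9); VY=unit(83.1); Z=np.array([0,0,1.])
def Rg(a): return frame(unit(AZ,a-90),unit(AZ+90))       # grasp, tilt a from vertical
def Rp(b): return frame(-VY*np.sin(np.radians(b))-Z*np.cos(np.radians(b)),-VX) # place
```

Run:
```python
from h import *
for n in("scene0","top0"):
    c=load(n); P=cloud(c).reshape(-1,3); O=np.array([.6505,.1195,0]); a=(P-O)@VX; b=(P-O)@VY
    m=(abs(b)<.021)&(P[:,2]>.078)&(P[:,2]<.092)&(abs(a)<.2); h,e=np.histogram(a[m],np.arange(-.2,.12,.004)); print(n,[(round(x*1000),k) for x,k in zip(e,h) if k>2])
    m=(abs(a)<.08)&(abs(b)<.04)&(P[:,2]>.045)&(P[:,2]<.09); print(np.percentile(b[m],[1,5,95,99]).round(4))
togo((.55,.2,.32),Rg(30))
togo((.612,-.133,.169),Rg(40))
```

```text
scene0 [(-104, np.int64(3)), (-100, np.int64(4)), (-96, np.int64(4)), (-92, np.int64(5)), (-88, np.int64(4)), (-84, np.int64(9)), (-80, np.int64(18)), (-76, np.int64(16)), (-72, np.int64(14)), (-68, np.int64(13)), (-64, np.int64(4)), (-44, np.int64(12)), (-40, np.int64(14)), (-36, np.int64(14)), (-32, np.int64(15)), (-28, np.int64(14)), (-24, np.int64(14)), (-20, np.int64(10)), (-16, np.int64(3)), (-12, np.int64(3)), (-8, np.int64(12)), (-4, np.int64(14)), (0, np.int64(13)), (44, np.int64(20)), (48, np.int64(13)), (52, np.int64(14)), (56, np.int64(14)), (60, np.int64(11)), (64, np.int64(11)), (68, np.int64(16)), (72, np.int64(10))]
[-0.0241 -0.0231  0.016   0.0193]
top0 [(-116, np.int64(13)), (-112, np.int64(16)), (-108, np.int64(11)), (-104, np.int64(11)), (-100, np.int64(13)), (-96, np.int64(10)), (-92, np.int64(10)), (-88, np.int64(10)), (-84, np.int64(12)), (-80, np.int64(21)), (-76, np.int64(36)), (-72, np.int64(36)), (-68, np.int64(36)), (-64, np.int64(23)), (-60, np.int64(3)), (-48, np.int64(3)), (-40, np.int64(37)), (-36, np.int64(35)), (-32, np.int64(36)), (-28, np.int64(36)), (-24, np.int64(37)), (-20, np.int64(35)), (-16, np.int64(16)), (-12, np.int64(11)), (-8, np.int64(10)), (-4, np.int64(30)), (0, np.int64(34)), (4, np.int64(12)), (44, np.int64(9)), (48, np.int64(39)), (52, np.int64(35)), (56, np.int64(36)), (60, np.int64(36)), (64, np.int64(34)), (68, np.int64(36)), (72, np.int64(36)), (76, np.int64(18))]
[-0.022  -0.0215  0.0192  0.0215]
0.1 row [ 0.4352  0.2702 -0.0775] [ 30.9 -18.5 115.2] dist 0.518 grasp now [0.2595 0.6227 0.2445]
0.1 row [0.6218 0.5512 0.072 ] [ 41.1 -24.6 112.7] dist 0.834 grasp now [0.2595 0.6227 0.2445]
```

>>> {"fn": "drive_effector", "kwargs": {
  "motion": [
    [[0.42,0.26,-0.08],[31,-18,114]],
    [[0.42,0.26,-0.08],[31,-18,114]],
    [[0.42,0.26,-0.08],[31,-18,114]],
    [[0.42,0.26,-0.08],[31,-18,114]],
    [[0.42,0.26,-0.08],[31,-18,114]],
    [[0.42,0.26,-0.08],[31,-18,114]],
    [[0.42,0.26,-0.08],[31,-18,114]],
    [[0.42,0.26,-0.08],[31,-18,114]],
    [[0.42,0.26,-0.08],[31,-18,114]],
    [[0.42,0.26,-0.08],[31,-18,114]],
    [[0.42,0.26,-0.08],[31,-18,114]],
    [[0.42,0.26,-0.08],[31,-18,114]]
  ],
  "finger_gap": 0.06
}}

```text
time_s: 1.1
tcp_pos: [0.5476, 0.2198, 0.307]
eef_rot: [-172.2, 22.5, -104.7]
contact_force: [-0.2, 0.3, -0.8]
gripper_width: 0.0603
gripper_force: 0.0
```

Run:
```python
from h import *
M=Rg(40); g=np.array([.612,-.133,.169]); togo(g-.12*M[:,2],M); print(r.get_state()["joints"].round(0))
```

```text
1.1 row [ 0.3718 -0.124  -0.0722] [ 11.4 -14.8  32.2] dist 0.399 grasp now [0.5434 0.2135 0.3242]
[ 35.  -1. -15. -10. -54. -47.]
```

>>> {"fn": "drive_effector", "kwargs": {
  "motion": [
    [[0.37,-0.124,-0.072],[11.4,-14.8,32.2]],
    [[0.37,-0.124,-0.072],[11.4,-14.8,32.2]],
    [[0.37,-0.124,-0.072],[11.4,-14.8,32.2]],
    [[0.37,-0.124,-0.072],[11.4,-14.8,32.2]],
    [[0.37,-0.124,-0.072],[11.4,-14.8,32.2]],
    [[0.37,-0.124,-0.072],[11.4,-14.8,32.2]],
    [[0.37,-0.124,-0.072],[11.4,-14.8,32.2]],
    [[0.37,-0.124,-0.072],[11.4,-14.8,32.2]],
    [[0.37,-0.124,-0.072],[11.4,-14.8,32.2]],
    [[0.37,-0.124,-0.072],[11.4,-14.8,32.2]],
    [[0.37,-0.124,-0.072],[11.4,-14.8,32.2]],
    [[0.37,-0.124,-0.072],[11.4,-14.8,32.2]]
  ]
}}

```text
time_s: 2.1
tcp_pos: [0.5633, -0.1718, 0.2459]
eef_rot: [179.9, 39.9, -141.0]
contact_force: [-0.2, 0.3, 0.2]
gripper_width: 0.06
gripper_force: 0.0
```

Run:
```python
from h import *
M=Rg(40); g=np.array([.612,-.133,.169]); togo(g,M); print(r.get_state()["joints"].round(0))
```

```text
2.1 row [ 0.0016 -0.0007  0.1178] [ 0.1 -0.1  0. ] dist 0.118 grasp now [ 0.554  -0.1795  0.2603]
[-24.   7. -11. -42. -60.  -9.]
```

>>> {"fn": "drive_effector", "kwargs": {
  "motion": [
    [[0,0,0.03],[0,0,0]],
    [[0,0,0.06],[0,0,0]],
    [[0,0,0.08],[0,0,0]],
    [[0,0,0.1],[0,0,0]],
    [[0.001,0,0.118],[0,0,0]],
    [[0.001,0,0.118],[0,0,0]],
    [[0.001,0,0.118],[0,0,0]]
  ]
}}

```text
time_s: 2.68
tcp_pos: [0.6214, -0.121, 0.1558]
eef_rot: [180.0, 39.9, -140.6]
contact_force: [-0.1, 1.4, 0.9]
gripper_width: 0.0599
gripper_force: 0.0
```

Run:
```python
from h import *
for n in("scene","top"):
    c=r.capture(n); np.savez(f"pics/{n}1.npz",**c)
s,t=load("scene1"),load("top1")
a=cv2.resize(s["frame"][150:250,210:310,::-1],(400,400),interpolation=2); b=cv2.resize(t["frame"][140:240,250:350,::-1],(400,400),interpolation=2)
cv2.imwrite("pics/g1.png",np.hstack([a,b])); togo((.612,-.133,.169),Rg(40))
```

```text
2.78 row [ 0.0035 -0.0021  0.0007] [ 0.1 -0.   0.4] dist 0.004 grasp now [ 0.6124 -0.13    0.1718]
```

View pics/g1.png

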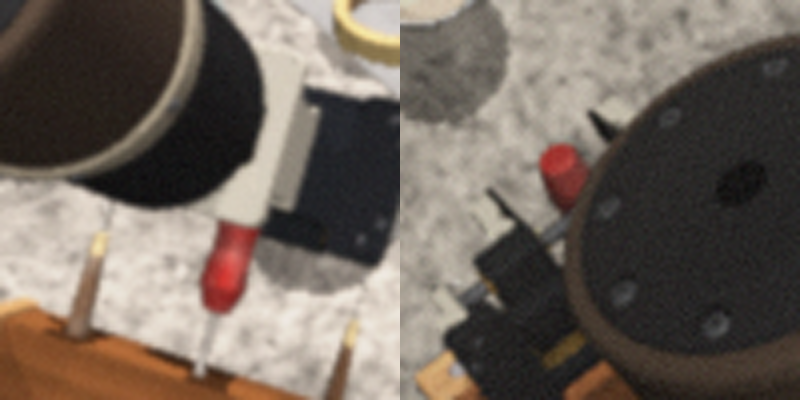

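The handle (565,170 in the right panel) lies between the fingertips at (495,205) and (600,125), and the neighbouring tools are clear. I'll close the gripper.

>>> {"fn": "drive_effector", "kwargs": {
  "motion": [
    [[0,0,0],[0,0,0]],
    [[0,0,0],[0,0,0]],
    [[0,0,0],[0,0,0]],
    [[0,0,0],[0,0,0]],
    [[0,0,0],[0,0,0]],
    [[0,0,0],[0,0,0]],
    [[0,0,0],[0,0,0]],
    [[0,0,0],[0,0,0]]
  ],
  "finger_gap": 0.0,
  "squeeze": 40
}}

```text
time_s: 3.45
tcp_pos: [0.6218, -0.1228, 0.1563]
eef_rot: [-179.9, 40.0, -140.7]
contact_force: [0.1, -0.5, 0.6]
gripper_width: 0.0234
gripper_force: 40.0
```

Run:
```python
from h import *
s=r.get_state(); C=R.from_euler("xyz",s["eef_rot"],degrees=True).as_matrix(); print("pull in tool axes",(C.T@D*.08).round(4))
```

```text
pull in tool axes [-0.0788 -0.0003 -0.0139]
```

>>> {"fn": "drive_effector", "kwargs": {
  "motion": [
    [[-0.01,0,-0.0018],[0,0,0]],
    [[-0.02,0,-0.0035],[0,0,0]],
    [[-0.03,0,-0.0053],[0,0,0]],
    [[-0.04,0,-0.007],[0,0,0]],
    [[-0.05,0,-0.0088],[0,0,0]],
    [[-0.06,0,-0.0106],[0,0,0]],
    [[-0.07,0,-0.0124],[0,0,0]],
    [[-0.079,0,-0.0139],[0,0,0]],
    [[-0.089,0,-0.0157],[0,0,0]],
    [[-0.089,0,-0.0157],[0,0,0]]
  ]
}}

```text
time_s: 4.28
tcp_pos: [0.6681, -0.0853, 0.2274]
eef_rot: [-179.8, 40.0, -140.5]
contact_force: [0.2, 0.4, -1.3]
gripper_width: 0.0235
gripper_force: 40.0
```

Run:
```python
from h import *
M=Rp(10); g=np.array([.6753,.1165,.063])+VY*.037+Z*.17
togo(g,M)
for n in("scene","top"):
    c=r.capture(n); np.savez(f"pics/{n}2.npz",**c)
s,t=load("scene2"),load("top2")
a=cv2.resize(s["frame"][130:250,200:320,::-1],(400,400),interpolation=2); b=cv2.resize(t["frame"][110:230,230:350,::-1],(400,400),interpolation=2)
cv2.imwrite("pics/g2.png",np.hstack([a,b]))
```

```text
4.28 row [-0.1129  0.1749  0.1111] [-11.9  47.5 -43.5] dist 0.236 grasp now [ 0.6587 -0.093   0.2418]
```

View pics/g2.png

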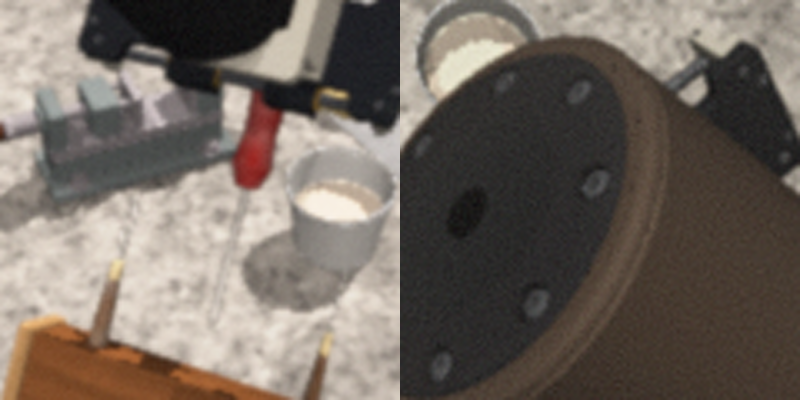

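The screwdriver is free of the stand. Its blade is visible down to (213,322) in the left panel, and the neighbouring tools are still in place. Next I carry it above the vise while levelling it.

>>> {"fn": "drive_effector", "kwargs": {
  "motion": [
    [[-0.03,0,-0.005],[0,0,0]],
    [[-0.05,0.01,0],[-1.5,6,-5]],
    [[-0.113,0.175,0.111],[-11.9,47.5,-43.5]],
    [[-0.113,0.175,0.111],[-11.9,47.5,-43.5]],
    [[-0.113,0.175,0.111],[-11.9,47.5,-43.5]],
    [[-0.113,0.175,0.111],[-11.9,47.5,-43.5]],
    [[-0.113,0.175,0.111],[-11.9,47.5,-43.5]],
    [[-0.113,0.175,0.111],[-11.9,47.5,-43.5]],
    [[-0.113,0.175,0.111],[-11.9,47.5,-43.5]],
    [[-0.113,0.175,0.111],[-11.9,47.5,-43.5]],
    [[-0.113,0.175,0.111],[-11.9,47.5,-43.5]],
    [[-0.113,0.175,0.111],[-11.9,47.5,-43.5]]
  ]
}}

```text
time_s: 5.38
tcp_pos: [0.6776, 0.1507, 0.21]
eef_rot: [179.6, -10.1, -96.8]
contact_force: [-0.6, -0.2, -0.3]
gripper_width: 0.0229
gripper_force: 40.0
```

>>> {"fn": "drive_effector", "kwargs": {
  "motion": [
    [[0,0,0],[0,0,0]],
    [[0,0,0],[0,0,0]],
    [[0,0,0],[0,0,0]]
  ]
}}

```text
time_s: 5.63
tcp_pos: [0.678, 0.1484, 0.2136]
eef_rot: [179.9, -9.9, -97.1]
contact_force: [-0.1, 0.2, -0.4]
gripper_width: 0.023
gripper_force: 40.0
```

Run:
```python
from h import *
M=Rp(10); g=np.array([.6753,.1165,.063])+VY*.037+Z*.17
togo(g,M)
for n in("scene","top"):
    c=r.capture(n); np.savez(f"pics/{n}3.npz",**c)
s,t=load("scene3"),load("top3")
crop(s,200,80,160,120,5,"pics/s3.png")
a=cv2.resize(s["frame"][90:190,200:300,::-1],(400,400),interpolation=2); b=cv2.resize(t["frame"][125:225,165:265,::-1],(400,400),interpolation=2)
cv2.imwrite("pics/g3.png",np.hstack([a,b]))
```

```text
5.63 row [-0.0015 -0.0011 -0.0012] [ 0.2  0.1 -0.2] dist 0.002 grasp now [0.6785 0.1516 0.2321]
```

View pics/g3.png

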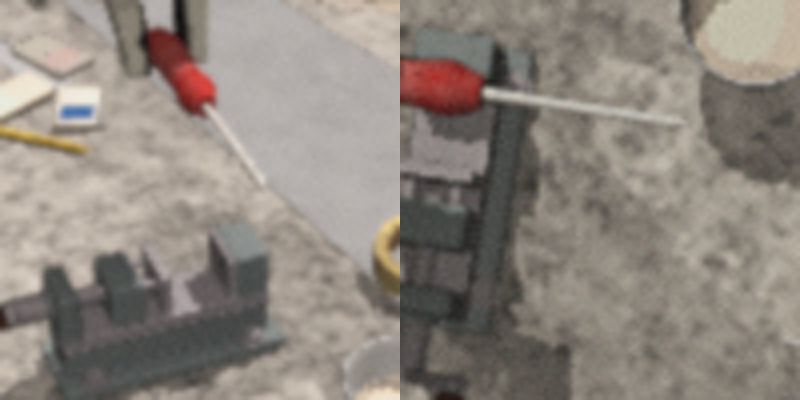

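The driver is held level above the vise. Its blade tip is at (264,184) in the left panel and (684,123) in the right. The handle/blade junction is at (207,107) and (485,95).

Run:
```python
from h import *
s,t=load("scene3"),load("top3")
S=lambda x,y:(200+(x+.5)/4-.5,90+(y+.5)/4-.5); T=lambda x,y:(165+(x-400+.5)/4-.5,125+(y+.5)/4-.5)
tip,e1=tri(s,S(264,184),t,T(684,123)); j,e2=tri(s,S(207,107),t,T(485,95)); print(tip.round(4),e1,j.round(4),e2)
d=j-tip; print("len",np.linalg.norm(d)); d/=np.linalg.norm(d); print("az",np.degrees(np.arctan2(d[1],d[0])),"pitch",np.degrees(np.arcsin(d[2])))
st=r.get_state(); C=R.from_euler("xyz",st["eef_rot"],degrees=True).as_matrix(); g=st["tcp_pos"]-C[:,2]*r.grip_depth
print("grasp body y", (g-tip)@d-.095, "perp",((g-tip)-d*((g-tip)@d)).round(4))
com=tip+d*.138; O=np.array([.6505,.1195,0]); print("com vise a,b,z",(com-O)@VX,(com-O)@VY,com[2])
for n,c in(("s",s),("t",t)):
    P=cloud(c); h=cv2.cvtColor(c["frame"],cv2.COLOR_RGB2HSV); m=((h[...,0]<8)|(h[...,0]>172))&(h[...,1]>150)&(h[...,2]>70)&(c["z_map"]>0)&(P[...,2]>.18)&(P[...,0]>.6)&(P[...,0]<.75)
    q=P[m]; print(n,len(q),q.mean(0).round(4),np.linalg.svd(q-q.mean(0))[2][0].round(3),np.percentile(q@d-tip@d-.095,[1,99]).round(3))
```

```text
[ 0.6574 -0.0217  0.2326] 0.000704280637858316 [0.6682 0.0695 0.2302] 0.00012789236571363337
len 0.09188212094634743
az 83.23153123630489 pitch -1.495390836179533
grasp body y 0.0797042502510785 perp [0.0006 0.     0.0042]
com vise a,b,z 0.02349586063728933 -0.001415190527575366 0.22899564278996754
s 121 [0.6681 0.1041 0.2383] [-0.127 -0.992 -0.016] [-0.003  0.079]
t 217 [0.6711 0.0978 0.2402] [-0.124 -0.992 -0.005] [-0.001  0.088]
```

Run:
```python
from h import *
st=r.get_state(); C=R.from_euler("xyz",st["eef_rot"],degrees=True).as_matrix()
print("down .1",(C.T@(-Z)*.1).round(4),"VX .0015",(C.T@VX*.0015).round(4),"d 1deg row")
```

```text
down .1 [-0.0172 -0.0002  0.0985] VX .0015 [-0.     -0.0015 -0.    ] d 1deg row
```

>>> {"fn": "drive_effector", "kwargs": {
  "motion": [
    [[-0.004,-0.0015,0.02],[0,0,0]],
    [[-0.0086,-0.0015,0.049],[0,0,0]],
    [[-0.013,-0.0015,0.075],[0,0,0]],
    [[-0.0172,-0.0015,0.0985],[0,0,0]],
    [[-0.0206,-0.0015,0.118],[0,0,0]],
    [[-0.0241,-0.0015,0.138],[0,0,0]],
    [[-0.0258,-0.0015,0.1478],[0,0,0]],
    [[-0.0267,-0.0015,0.1527],[0,0,0]],
    [[-0.0276,-0.0015,0.158],[0,0,0]],
    [[-0.0276,-0.0015,0.158],[0,0,0]],
    [[-0.0276,-0.0015,0.158],[0,0,0]]
  ]
}}

```text
time_s: 6.65
tcp_pos: [0.6795, 0.1493, 0.0534]
eef_rot: [179.9, -10.0, -96.9]
contact_force: [-0.7, 0.3, -0.5]
gripper_width: 0.0234
gripper_force: 40.0
```

>>> {"fn": "drive_effector", "kwargs": {
  "motion": [
    [[-0.0003,0,0.002],[0,0,0]],
    [[-0.0007,0,0.004],[0,0,0]],
    [[-0.0007,0,0.004],[0,0,0]],
    [[-0.0007,0,0.004],[0,0,0]]
  ]
}}

```text
time_s: 6.98
tcp_pos: [0.679, 0.1493, 0.0485]
eef_rot: [179.8, -10.0, -96.9]
contact_force: [0.6, 0.2, -1.5]
gripper_width: 0.0231
gripper_force: 40.0
```

>>> {"fn": "drive_effector", "kwargs": {
  "motion": [
    [[-0.0003,0,0.002],[0,0,0]],
    [[-0.0003,0,0.002],[0,0,0]],
    [[-0.0003,0,0.002],[0,0,0]]
  ]
}}

```text
time_s: 7.23
tcp_pos: [0.6794, 0.1496, 0.0475]
eef_rot: [179.9, -10.0, -96.9]
contact_force: [-3.1, 1.3, 6.7]
gripper_width: 0.0236
gripper_force: 40.0
```

>>> {"fn": "drive_effector", "kwargs": {
  "motion": [
    [[0,0,0],[0,0,0]],
    [[0,0,0],[0,0,0]],
    [[0,0,0],[0,0,0]],
    [[0,0,0],[0,0,0]],
    [[0,0,0],[0,0,0]],
    [[0,0,0],[0,0,0]]
  ],
  "finger_gap": 0.05
}}

```text
time_s: 7.73
tcp_pos: [0.6789, 0.149, 0.0461]
eef_rot: [179.8, -10.0, -96.9]
contact_force: [-0.2, 1.0, -0.4]
gripper_width: 0.0493
gripper_force: 0.0
```

Run:
```python
from h import *
for n in("scene","top"):
    c=r.capture(n); np.savez(f"pics/{n}4.npz",**c)
s,t=load("scene4"),load("top4")
a=cv2.resize(s["frame"][130:210,200:280,::-1],(400,400),interpolation=2); b=cv2.resize(t["frame"][125:225,145:245,::-1],(400,400),interpolation=2)
cv2.imwrite("pics/g4.png",np.hstack([a,b]))
```

```text
(no output)
```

View pics/g4.png

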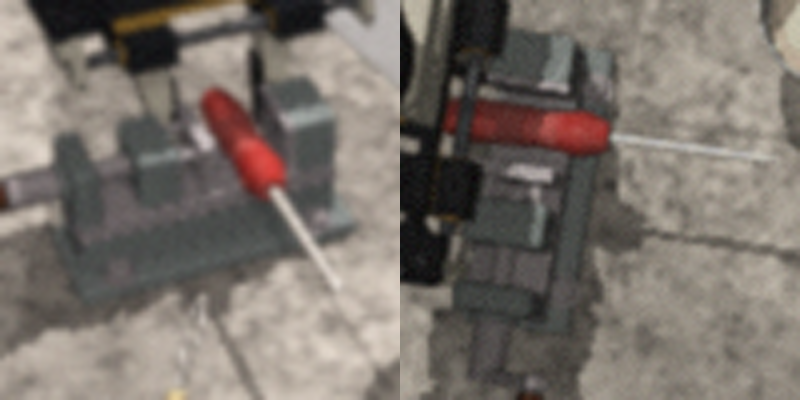

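The driver lies level along the jaws with its handle between them (right panel, handle 450 to 610 at row 128), and the fingers are open. I back off and go to the crank grip.

>>> {"fn": "drive_effector", "kwargs": {
  "motion": [
    [[0,0,-0.02],[0,0,0]],
    [[0,0,-0.05],[0,0,0]],
    [[0,0,-0.09],[0,0,0]],
    [[0,0,-0.13],[0,0,0]],
    [[0,0,-0.17],[0,0,0]],
    [[0,0,-0.18],[0,0,0]]
  ]
}}

```text
time_s: 8.33
tcp_pos: [0.6861, 0.1817, 0.2315]
eef_rot: [-179.7, -9.7, -96.9]
contact_force: [0.8, 0.4, 1.5]
gripper_width: 0.05
gripper_force: 0.0
```

Add to h.py:
```python
O=np.array([.6505,.1195,0])+VY*-.0005
def crank(th,a=-.164): return O+VX*a+VY*-.04*np.sin(th)+Z*(.07+.04*np.cos(th))
def Rc(tau,sg): return frame(VX*np.sin(np.radians(tau))-Z*np.cos(np.radians(tau)),sg*VY)
```

Run:
```python
from h import *
print(r.get_state()["joints"].round(0))
for sg in(1,-1):
    M=Rc(20,sg); togo(crank(.87)-M[:,2]*.12,M)
print(crank(.87))
c=r.capture("top"); P=cloud(c); m=(abs(P[...,0]-.5)<.035)&(P[...,2]>.06)&(P[...,2]<.12)&(abs(P[...,1]-.12)<.06)
q=P[m]; print(len(q),q.mean(0).round(4),q[:,2].max(),((q-O)@VY).mean(),((q-O)@VX).min(),((q-O)@VX).max())
```

```text
[ 35.  26.   6.   8. -76. -44.]
8.33 row [0.089  0.2267 0.0552] [  7.9 -23.   90.5] dist 0.25 grasp now [0.6864 0.1848 0.2501]
8.33 row [0.089  0.2267 0.0552] [ 22.9   7.8 -87.1] dist 0.25 grasp now [0.6864 0.1848 0.2501]
[0.48395477 0.10835434 0.09579306]
275 [0.4999 0.1055 0.1026] 0.10867470307228233 -0.03153701698669835 -0.18299904929183755 -0.1133302320693442
```

>>> {"fn": "drive_effector", "kwargs": {
  "motion": [
    [[0.02,0.06,0],[5,2,-20]],
    [[0.089,0.227,0.055],[22.9,7.8,-87.1]],
    [[0.089,0.227,0.055],[22.9,7.8,-87.1]],
    [[0.089,0.227,0.055],[22.9,7.8,-87.1]],
    [[0.089,0.227,0.055],[22.9,7.8,-87.1]],
    [[0.089,0.227,0.055],[22.9,7.8,-87.1]],
    [[0.089,0.227,0.055],[22.9,7.8,-87.1]],
    [[0.089,0.227,0.055],[22.9,7.8,-87.1]],
    [[0.089,0.227,0.055],[22.9,7.8,-87.1]],
    [[0.089,0.227,0.055],[22.9,7.8,-87.1]],
    [[0.089,0.227,0.055],[22.9,7.8,-87.1]],
    [[0.089,0.227,0.055],[22.9,7.8,-87.1]]
  ]
}}

```text
time_s: 9.38
tcp_pos: [0.4459, 0.1113, 0.1858]
eef_rot: [-179.9, -19.2, -11.1]
contact_force: [0.4, -0.6, 0.6]
gripper_width: 0.0496
gripper_force: 0.0
```

>>> {"fn": "drive_effector", "kwargs": {
  "motion": [
    [[0,0,0],[0,0,0]],
    [[0,0,0],[0,0,0]],
    [[0,0,0],[0,0,0]]
  ]
}}

```text
time_s: 9.63
tcp_pos: [0.4464, 0.1114, 0.186]
eef_rot: [-179.8, -19.1, -11.7]
contact_force: [-0.1, 0.3, 0.3]
gripper_width: 0.0502
gripper_force: 0.0
```

Run:
```python
from h import *
print(r.get_state()["joints"].round(0)); M=Rc(20,-1); togo(crank(.87)-M[:,2]*.12,M); togo(crank(.87),M)
```

```text
[ 52.  -9. -51.  26. -42.   8.]
9.63 row [ 0.0043 -0.0018 -0.0037] [ 1.4  0.9 -4.5] dist 0.006 grasp now [0.4403 0.1126 0.2038]
9.63 row [ 0.006  -0.0048  0.1163] [ 1.4  0.9 -4.5] dist 0.117 grasp now [0.4403 0.1126 0.2038]
```

>>> {"fn": "drive_effector", "kwargs": {
  "motion": [
    [[0.005,-0.002,0.01],[1.4,0.9,-4.5]],
    [[0.006,-0.004,0.03],[1.4,0.9,-4.5]],
    [[0.006,-0.005,0.06],[1.4,0.9,-4.5]],
    [[0.006,-0.005,0.06],[1.4,0.9,-4.5]]
  ]
}}

```text
time_s: 9.97
tcp_pos: [0.4713, 0.11, 0.1267]
eef_rot: [179.7, -19.7, -6.8]
contact_force: [-1.1, -1.0, -0.5]
gripper_width: 0.0501
gripper_force: 0.0
```

Run:
```python
from h import *
print(r.get_state()["joints"].round(0)); M=Rc(20,-1); togo(crank(.87),M)
```

```text
[ 45.  -2. -58.  36. -27.   6.]
9.97 row [ 0.0017 -0.0002  0.0522] [0.3 0.3 0.1] dist 0.052 grasp now [0.465  0.1108 0.1444]
```

Run:
```python
from h import *
for tau in (12,):
  M=Rc(tau,-1); togo(crank(.87)-M[:,2]*.05,M); togo(crank(.87),M)
```

```text
9.97 row [0.0058 0.0001 0.0025] [ 0.3 -7.7  0.1] dist 0.006 grasp now [0.465  0.1108 0.1444]
9.97 row [-0.0009 -0.0002  0.0521] [ 0.3 -7.7  0.1] dist 0.052 grasp now [0.465  0.1108 0.1444]
```

>>> {"fn": "drive_effector", "kwargs": {
  "motion": [
    [[0.006,0,0.0025],[0,-5,0]],
    [[0.006,0,0.0025],[0.3,-7.7,0]],
    [[0.003,0,0.02],[0.3,-7.7,0]],
    [[0.001,0,0.04],[0.3,-7.7,0]],
    [[-0.001,0,0.052],[0.3,-7.7,0]],
    [[-0.001,0,0.052],[0.3,-7.7,0]],
    [[-0.001,0,0.052],[0.3,-7.7,0]]
  ]
}}

```text
time_s: 10.55
tcp_pos: [0.4885, 0.109, 0.0817]
eef_rot: [-179.9, -12.2, -6.7]
contact_force: [0.3, -0.1, 0.6]
gripper_width: 0.0501
gripper_force: 0.0
```

Run:
```python
from h import *
print(r.get_state()["joints"].round(0)); M=Rc(12,-1); togo(crank(.87),M)
```

```text
[ 41.   7. -49.  20. -28.  25.]
10.55 row [-0.0014  0.0012  0.0041] [-0.2 -0.2  0.2] dist 0.004 grasp now [0.4845 0.1094 0.1001]
```

>>> {"fn": "drive_effector", "kwargs": {
  "motion": [
    [[-0.001,0.001,0.003],[0,0,0]],
    [[-0.001,0.001,0.003],[0,0,0]],
    [[-0.001,0.001,0.003],[0,0,0]],
    [[-0.001,0.001,0.003],[0,0,0]],
    [[-0.001,0.001,0.003],[0,0,0]],
    [[-0.001,0.001,0.003],[0,0,0]],
    [[-0.001,0.001,0.003],[0,0,0]]
  ],
  "finger_gap": 0,
  "squeeze": 30
}}

```text
time_s: 11.13
tcp_pos: [0.4881, 0.1076, 0.0789]
eef_rot: [-179.8, -12.3, -6.7]
contact_force: [1.2, -3.7, 3.1]
gripper_width: 0.0177
gripper_force: 30.0
```

Run:
```python
from h import *
s=r.get_state(); C=R.from_euler("xyz",s["eef_rot"],degrees=True).as_matrix(); g=s["tcp_pos"]-C[:,2]*r.grip_depth
M=Rc(12,-1); togo(crank(.87),M); print("lat,z",((g-O)@VY).round(4),g[2])
for th0 in (.87,):
  for th in np.arange(th0,7.5,.25): print(th.round(2),(C.T@(crank(th)-crank(th0))).round(4))
```

```text
11.13 row [-0.0006 -0.0002  0.0013] [-0.2 -0.3  0.2] dist 0.002 grasp now [0.4842 0.108  0.0972]
lat,z -0.0309 0.0972248713342391
0.87 [0. 0. 0.]
1.12 [-0.0018  0.0055  0.0082]
1.37 [-0.0038  0.0087  0.0174]
1.62 [-0.006   0.0095  0.0271]
1.87 [-0.008   0.0078  0.0367]
2.12 [-0.01    0.0037  0.0456]
2.37 [-0.0116 -0.0025  0.0532]
2.62 [-0.0129 -0.0105  0.0591]
2.87 [-0.0137 -0.0196  0.0629]
3.12 [-0.0139 -0.0295  0.0644]
3.37 [-0.0137 -0.0394  0.0634]
3.62 [-0.0129 -0.0488  0.0601]
3.87 [-0.0117 -0.057   0.0546]
4.12 [-0.01   -0.0636  0.0473]
4.37 [-0.0081 -0.0681  0.0386]
4.62 [-0.006  -0.0703  0.0291]
4.87 [-0.0039 -0.07    0.0193]
5.12 [-0.0019 -0.0673  0.01  ]
5.37 [-0.0001 -0.0622  0.0016]
5.62 [ 0.0014 -0.0552 -0.0054]
5.87 [ 0.0025 -0.0467 -0.0104]
6.12 [ 0.003  -0.0371 -0.0132]
6.37 [ 0.0031 -0.0271 -0.0136]
6.62 [ 0.0026 -0.0174 -0.0116]
6.87 [ 0.0016 -0.0084 -0.0073]
7.12 [ 0.0002 -0.0009 -0.001 ]
7.37 [-0.0015  0.0049  0.007 ]
```

>>> {"fn": "drive_effector", "kwargs": {
  "motion": [
    [[-0.0018,0.0055,0.0082],[0,0,0]],
    [[-0.0038,0.0087,0.0174],[0,0,0]],
    [[-0.006,0.0095,0.0271],[0,0,0]],
    [[-0.008,0.0078,0.0367],[0,0,0]],
    [[-0.01,0.0037,0.0456],[0,0,0]],
    [[-0.0116,-0.0025,0.0532],[0,0,0]],
    [[-0.0116,-0.0025,0.0532],[0,0,0]]
  ]
}}

```text
time_s: 11.72
tcp_pos: [0.4888, 0.1119, 0.0235]
eef_rot: [-179.7, -12.3, -6.6]
contact_force: [-2.7, 5.8, -0.9]
gripper_width: 0.0177
gripper_force: 30.0
```

Run:
```python
from h import *
s=r.get_state(); C=R.from_euler("xyz",s["eef_rot"],degrees=True).as_matrix(); g=s["tcp_pos"]-C[:,2]*r.grip_depth
print(g.round(4),crank(2.37).round(4),s["joints"].round(0),s["moment"].round(2)); y=(g-O)@VY;print("theta",np.arctan2(-y,g[2]-.07),np.hypot(y,g[2]-.07))
for th in np.arange(2.37,5.2,.25): print(th.round(2),(C.T@(crank(th)-crank(2.37))).round(4))
```

```text
[0.4848 0.1122 0.0419] [0.4843 0.111  0.0413] [ 38.  12. -57.  36. -14.  11.] [2.02 1.47 0.38]
theta 2.3839366999019775 0.03874524328326242
2.37 [0. 0. 0.]
2.62 [-0.0012 -0.0079  0.0059]
2.87 [-0.002  -0.0171  0.0097]
3.12 [-0.0023 -0.027   0.0112]
3.37 [-0.002  -0.0369  0.0103]
3.62 [-0.0012 -0.0463  0.0069]
3.87 [ 0.     -0.0545  0.0015]
4.12 [ 0.0017 -0.0611 -0.0059]
4.37 [ 0.0036 -0.0656 -0.0145]
4.62 [ 0.0057 -0.0678 -0.024 ]
4.87 [ 0.0078 -0.0675 -0.0338]
5.12 [ 0.0098 -0.0648 -0.0431]
```

>>> {"fn": "drive_effector", "kwargs": {
  "motion": [
    [[-0.001,0,0],[0,-3.5,0]],
    [[-0.0023,0,0],[0,-7,0]],
    [[-0.0023,0,0],[0,-7,0]]
  ]
}}

```text
time_s: 11.97
tcp_pos: [0.487, 0.1131, 0.0245]
eef_rot: [-179.6, -5.2, -6.4]
contact_force: [36.4, -32.0, -18.2]
gripper_width: 0.018
gripper_force: 29.8
```

Run:
```python
from h import *
s=r.get_state(); C=R.from_euler("xyz",s["eef_rot"],degrees=True).as_matrix(); g=s["tcp_pos"]-C[:,2]*r.grip_depth
print(g.round(4),crank(2.37).round(4),s["joints"].round(0),s["moment"].round(2)); y=(g-O)@VY;print("theta",np.arctan2(-y,g[2]-.07),np.hypot(y,g[2]-.07))
for th in np.arange(2.37,5.2,.25): print(th.round(2),(C.T@(crank(th)-crank(2.37))).round(4))
```

```text
[0.4853 0.1132 0.0432] [0.4843 0.111  0.0413] [ 38.  15. -42.   7. -29.  39.] [-10.93 -11.96  -0.87]
theta 2.3774875900253845 0.03705281836598647
2.37 [0. 0. 0.]
2.62 [-0.0005 -0.0079  0.006 ]
2.87 [-0.0008 -0.0171  0.0099]
3.12 [-0.0008 -0.0269  0.0115]
3.37 [-0.0006 -0.0369  0.0105]
3.62 [-0.0002 -0.0463  0.0072]
3.87 [ 0.0004 -0.0545  0.0016]
4.12 [ 0.0011 -0.0611 -0.0059]
4.37 [ 0.002  -0.0657 -0.0147]
4.62 [ 0.0029 -0.0679 -0.0244]
4.87 [ 0.0038 -0.0676 -0.0343]
5.12 [ 0.0046 -0.0649 -0.0439]
```

>>> {"fn": "drive_effector", "kwargs": {
  "motion": [
    [[0,0,0],[0,0,0]]
  ]
}}

```text
time_s: 12.05
tcp_pos: [0.4869, 0.113, 0.0236]
eef_rot: [-179.6, -5.1, -6.6]
contact_force: [-4.6, 6.4, -0.8]
gripper_width: 0.0177
gripper_force: 30.0
```

>>> {"fn": "drive_effector", "kwargs": {
  "motion": [
    [[0,0,0],[0,0,0]],
    [[0,0,0],[0,0,0]]
  ]
}}

```text
time_s: 12.22
tcp_pos: [0.4868, 0.1126, 0.024]
eef_rot: [-179.6, -5.4, -6.6]
contact_force: [-0.7, 5.6, -0.5]
gripper_width: 0.0176
gripper_force: 30.0
```

```bash
python3 -c "
from h import *
s=r.get_state(); print(s['joints'].round(1),s['moment'].round(1),s['qd'].round(1)); togo(crank(2.37),Rc(5,-1))"
```

```text
[ 38.3  15.1 -42.7   7.5 -28.3  38.6] [2.  0.7 0.2] [ 0.1 -0.4 -0.6  0.7  0.4 -0.2]
12.22 row [-0.0008  0.0019  0.0013] [-0.4 -0.4  0.3] dist 0.002 grasp now [0.4851 0.1127 0.0427]
```

>>> {"fn": "drive_effector", "kwargs": {
  "motion": [
    [[-0.0003,-0.004,0.0032],[0,0,0]],
    [[-0.0005,-0.0079,0.006],[0,0,0]],
    [[-0.0007,-0.0125,0.0082],[0,0,0]],
    [[-0.0008,-0.0171,0.0099],[0,0,0]],
    [[-0.0008,-0.022,0.011],[0,0,0]],
    [[-0.0008,-0.0269,0.0115],[0,0,0]],
    [[-0.0007,-0.0319,0.0112],[0,0,0]],
    [[-0.0006,-0.0369,0.0105],[0,0,0]],
    [[-0.0004,-0.0416,0.009],[0,0,0]],
    [[-0.0002,-0.0463,0.0072],[0,0,0]],
    [[0.0004,-0.0545,0.0016],[0,0,0]],
    [[0.0011,-0.0611,-0.0059],[0,0,0]]
  ]
}}

```text
time_s: 13.22
tcp_pos: [0.4935, 0.1702, 0.03]
eef_rot: [-179.9, -5.3, -6.7]
contact_force: [7.7, -9.7, -0.3]
gripper_width: 0.0178
gripper_force: 30.0
```

Create st.py:
```python
from h import *
import sys
s=r.get_state(); C=R.from_euler("xyz",s["eef_rot"],degrees=True).as_matrix(); g=s["tcp_pos"]-C[:,2]*r.grip_depth
y=(g-O)@VY; th=np.arctan2(-y,g[2]-.072)%(2*np.pi); print("theta",th,"rad",np.hypot(y,g[2]-.072),"a",(g-O)@VX,s["joints"].round(0),s["moment"].round(1),s["contact_force"].round(1))
t0=float(sys.argv[1])
for t in np.arange(t0,float(sys.argv[2]),.25): print(t.round(2),(C.T@(crank(t)-crank(t0))).round(4))
```

```bash
python3 st.py 4.12 7.5
```

```text
theta 4.0834425761354085 rad 0.039522159752241146 a -0.16372551726852796 [ 44.  16. -39.   8. -31.  33.] [-3.8 -2.7 -0.3] [ 7.7 -9.7 -0.3]
4.12 [0. 0. 0.]
4.37 [ 0.0008 -0.0045 -0.0089]
4.62 [ 0.0017 -0.0067 -0.0186]
4.87 [ 0.0026 -0.0064 -0.0285]
5.12 [ 0.0035 -0.0036 -0.038 ]
5.37 [ 0.0043  0.0015 -0.0466]
5.62 [ 0.0049  0.0085 -0.0536]
5.87 [ 0.0053  0.017  -0.0587]
6.12 [ 0.0056  0.0266 -0.0616]
6.37 [ 0.0056  0.0366 -0.062 ]
6.62 [ 0.0053  0.0463 -0.0599]
6.87 [ 0.0049  0.0553 -0.0555]
7.12 [ 0.0042  0.0628 -0.049 ]
7.37 [ 0.0035  0.0685 -0.0409]
```

>>> {"fn": "drive_effector", "kwargs": {
  "motion": [
    [[0.0004,-0.0024,-0.0044],[0,0,0]],
    [[0.0008,-0.0045,-0.0089],[0,0,0]],
    [[0.0012,-0.0059,-0.0137],[0,0,0]],
    [[0.0017,-0.0067,-0.0186],[0,0,0]],
    [[0.0021,-0.0068,-0.0236],[0,0,0]],
    [[0.0026,-0.0064,-0.0285],[0,0,0]],
    [[0.0035,-0.0036,-0.038],[0,0,0]],
    [[0.0043,0.0015,-0.0466],[0,0,0]],
    [[0.0049,0.0085,-0.0536],[0,0,0]],
    [[0.0053,0.017,-0.0587],[0,0,0]],
    [[0.0053,0.017,-0.0587],[0,0,0]]
  ]
}}

```text
time_s: 14.13
tcp_pos: [0.492, 0.1556, 0.0902]
eef_rot: [-179.6, -5.4, -6.6]
contact_force: [-4.0, 3.3, 8.6]
gripper_width: 0.0175
gripper_force: 30.0
```

```bash
python3 st.py 5.87 7.6
```

```text
theta 5.846816606983994 rad 0.04069416540534296 a -0.1634622293939833 [ 42.  11. -36.   6. -40.  37.] [1.3 1.5 0.2] [-4.   3.3  8.6]
5.87 [0. 0. 0.]
6.12 [ 0.0002  0.0095 -0.0029]
6.37 [ 0.0002  0.0195 -0.0034]
6.62 [-0.      0.0293 -0.0013]
6.87 [-0.0005  0.0382  0.003 ]
7.12 [-0.0011  0.0458  0.0094]
7.37 [-0.0019  0.0516  0.0175]
```

>>> {"fn": "drive_effector", "kwargs": {
  "motion": [
    [[0.0001,0.0048,-0.0018],[0,0,0]],
    [[0.0002,0.0095,-0.0029],[0,0,0]],
    [[0.0002,0.0145,-0.0034],[0,0,0]],
    [[0.0002,0.0195,-0.0034],[0,0,0]],
    [[0,0.0245,-0.0026],[0,0,0]],
    [[0,0.0293,-0.0013],[0,0,0]],
    [[-0.0002,0.0339,0.0007],[0,0,0]],
    [[-0.0005,0.0382,0.003],[0,0,0]],
    [[-0.0008,0.0421,0.006],[0,0,0]],
    [[-0.0011,0.0458,0.0094],[0,0,0]],
    [[-0.0015,0.0488,0.0133],[0,0,0]],
    [[-0.0015,0.0488,0.0133],[0,0,0]]
  ]
}}

```text
time_s: 15.13
tcp_pos: [0.4857, 0.105, 0.0754]
eef_rot: [-179.9, -5.3, -6.6]
contact_force: [2.0, -8.4, 5.9]
gripper_width: 0.0177
gripper_force: 30.0
```

```bash
python3 st.py 7.25 7.6
```

```text
theta 0.9909490157419155 rad 0.04034762697560936 a -0.16358743185228805 [ 38.  10. -39.   6. -37.  41.] [-2.9 -1.  -0.3] [ 2.  -8.4  5.9]
7.25 [0. 0. 0.]
7.5 [-0.0008  0.0046  0.0088]
```

The crank is now at about 7.27 rad, roughly 2 rad past first contact. I'll open the gripper, back off and check.

>>> {"fn": "drive_effector", "kwargs": {
  "motion": [
    [[0,0,0],[0,0,0]],
    [[0,0,0],[0,0,0]],
    [[0,0,0],[0,0,0]],
    [[0,0,0],[0,0,0]],
    [[0,0,0],[0,0,0]],
    [[0,0,-0.02],[0,0,0]],
    [[0,0,-0.05],[0,0,0]],
    [[0,0,-0.09],[0,0,0]],
    [[0,0,-0.13],[0,0,0]],
    [[0,0,-0.15],[0,0,0]],
    [[0,0,-0.15],[0,0,0]]
  ],
  "finger_gap": 0.05
}}

```text
time_s: 16.05
tcp_pos: [0.474, 0.1088, 0.23]
eef_rot: [-179.5, -5.7, -6.6]
contact_force: [0.8, 0.4, 0.3]
gripper_width: 0.0499
gripper_force: 0.0
```

Run:
```python
from h import *
for n in("scene","top"):
    c=r.capture(n); np.savez(f"pics/{n}5.npz",**c)
s,t=load("scene5"),load("top5")
a=cv2.resize(s["frame"][130:270,170:310,::-1],(400,400),interpolation=2); b=cv2.resize(t["frame"][115:295,140:320,::-1],(400,400),interpolation=2)
cv2.imwrite("pics/g5.png",np.hstack([a,b]))
```

```text
(no output)
```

View pics/g5.png

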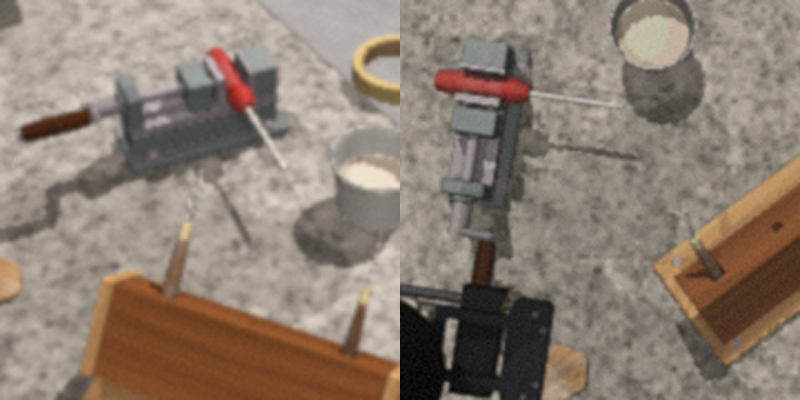

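The jaw is shut on the red handle (right panel, 435 to 530 at row 85), which lies along the jaws. The neighbouring tools, tub and rib are undisturbed. I'll check its height, then hand in.

Run:
```python
from h import *
c=load("top5"); P=cloud(c); h=cv2.cvtColor(c["frame"],cv2.COLOR_RGB2HSV); m=((h[...,0]<8)|(h[...,0]>172))&(h[...,1]>150)&(h[...,2]>70)&(c["z_map"]>0)&(P[...,0]>.6)&(P[...,0]<.75)&(P[...,1]>.03)
q=P[m]; b=(q-O)@VY
for lo in np.arange(-.05,.06,.02):
    k=(b>lo)&(b<=lo+.02)
    if k.sum()>3: print(lo.round(2),np.percentile(q[k,2],90).round(4),((q[k]-O)@VX).mean().round(4))
print(b.min(),b.max())
if abs(np.percentile(q[:,2],90)-.076)<.006: print(r.close_job())
```

```text
-0.05 0.0764 0.0348
-0.03 0.0774 0.0343
-0.01 0.0745 0.0317
0.01 0.0777 0.0341
0.03 0.0765 0.0335
-0.044506081140949914 0.046742791535628214
the job is handed in; nothing more can be done
None
```

The screwdriver lies level on the vise bed with its handle gripped firmly between the jaws. I turned the crank to about 7.27 rad, roughly 2 rad past first contact. The other tools, the tub and the rib look undisturbed in the final pictures. I handed the job in at about 16 s with the arm clear.

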